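Set an unfired boat dish on the drying plate

ROBOT

A 7-joint arm with a two-finger parallel gripper is mounted at the origin on the work surface. World frame = base frame: x ahead of the robot, y to its left, z up, the work surface at z = 0. Lengths are in m, angles in rad, forces in N, time in s.
With the tool pointing down it reaches from about 0.4 to 0.925 m from the base axis. Payload 4.1 kg.
Tool frame: the origin (TCP) lies midway between the tips of the shut fingers; the grasp point (between the pads) lies 19 mm behind it; x points along the fingers, z is the direction in which the jaws open and shut, and the axes are right-handed (so a half turn about x gives the same grasp; the last joint's range is limited). The gripper opens to 85 mm and grips with 20 to 120 N. Pads are 22 mm wide; open, the fingers measure 114 mm over their backs; the gripper's body (76 mm by 85 mm) begins 54 mm behind the grasp point. The pads swing forward as they close: fully open they stand 13 mm farther back than shut.
Start: joints at [-1.287, 0.398, 0.045, 1.537, -0.019, 1.207, -0.051], TCP at [0.243, 0.603, 0.231] pointing down, gripper open.
Joint ranges: [-2.82, 2.82], [-0.49, 2.23], [-1.37, 1.46], [0, 2.46], [-1.36, 4.5], [0.23, 2], [-2.94, 2.94]. Speed limits (rad/s): [2.57, 2.57, 3.14, 3.14, 3.14, 3.14, 3.14].

INTERFACE

Orientations are given as a unit quaternion [w, x, y, z].
In Python, from plant import bot, read_camera, finder gives the robot as it stands.
- The arm moves only by the shell command python3 -m inch 'ROWS' [FORCE]. ROWS is text: rows parted by semicolons, each of 5 numbers parted by spaces: the shift along the tool's x, y, z in m, then the turn about the tool's x in degrees, then the gripper command: -1 is fully open, 1 is shut, values between are in proportion. In form: x y z spin gripper; .... A call has 1 to 12 rows; each row shifts and turns the pose as measured when the row begins, along the tool's axes as they then stand; what a row does not reach is not made up. A row lasts 1/8 s, in which the tool goes at most 62.5 mm and 10.7 degrees, less where a joint would pass 70% of its speed; a pose out of reach is approached as far as the arm can. A call is refused whole if a number of a shift passes 0.0625 or a number of a turn 10.7, either way. A call with a gripper value outside its range is refused whole. The fingers move at their own pace and stop on an object; FORCE is the grip in N (left out, the last holds). Time passes only in rows, so rows that do not move let the fingers close. It gives the time, the measured TCP pose, the force and the opening at its end, in the units of the state.
- bot.get_state(): the state, without advancing time (a new reading comes with each control period).
- read_camera(name): name is "scene" or "top" or "wrist"; returns a dict with "img" (384x512x3 uint8, red, green, blue), "camera_matrix" (3x3 intrinsics, pixels), "origin" and "attitude" of the camera in the world. Camera axes: x right, y up, looking along -z (the intrinsics and any distortion apply to the point x, -y, -z); pixel columns grow to the right and rows downward; lengths in m; the calibration is good to about 2 mm. A picture is of the moment at which its call begins. There is no depth.
- bot.finish_job(): hands the job in, once; it reports no verdict.
Trained networks look in a picture, given as the dict that the camera call returned (one of the last four; its "shot" number tells which), for a name from the list of things; names that differ only in an ending like _2 or _b are one class to them, and where a whole thing is asked for, a point or a joint stands for the part that bears it (a point fixed in the world has none). Each returns a list of dicts, best first, with "confidence" (0 to 1); they miss things now and then, are a little off and sometimes report something else, mostly with a low value. They report only what shows in the picture. A call takes as long as a camera call. They do not tell look-alikes from the thing itself.
- finder.spot_in(picture, thing): "point" ([x, y, z] in m, in world coordinates, good to about 4 mm: the middle of the surface that is visible of it).
- finder.tip_of(picture, thing): "point" ([x, y, z] in m, in world coordinates, good to about 4 mm: a listed point, or the origin of a listed thing).
The state is a dict: "time_s": time; "joints": joint angles; "joint_velocities": joint speeds; "tau": joint torques, N m; "ee_pos": TCP position; "ee_rot": TCP orientation; "contact_force": force on the tool from outside, world axes, zero at the start; "ft_torque": the same for the moment, N m; "finger_gap": finger opening in m.
Only numpy, scipy, OpenCV 4.12 (cv2) and the standard library are available. Lean on these libraries where they do the work, as an engineer would, in place of code of your own. Each camera call takes 0.05 s, during which the arm holds its last target. There are 200 camera calls.

TASK

Move the boat-shaped clay dish from the plywood board to the middle of the drying plate's metal plate, standing upright, and then turn the plate's heat dial to the two-dot mark. The dish is unfired and brittle: grip it only lightly, set it down softly and never drop, knock or press it. Leave the bowl, the tumbler and the brush as they are.

Things in the scene. Friction and masses are not known exactly. Their poses are not given: they have to be found in the camera images.
- boat: grey unfired clay boat dish, open on top, 112 long (its x) x 56 wide (y) x 40 mm high, pointed at both ends; its upright side walls (y = +-28 mm) are straight and parallel for the middle 52 mm, 10 mm thick, floor 8 mm. Origin: centre of its underside. 0.16 to 0.26 kg. Brittle: it breaks above 70 N from the fingers (both pads summed, 35 N each) or 50 N from what it stands on
- dryer: electric drying plate, a fixed grey box 320 (x) x 220 (y) x 50 mm high on the table, its front (-x end) carrying the dial, the rest an aluminium plate 190 (x) x 200 (y) mm whose top is 54 mm up. Origin: centre of its underside; z up
- plate_mid (a point): centre of the aluminium plate's top face, 50 mm in +x from the dryer's origin and 54 mm up; its axes are the dryer's
- dial_grip (a point): on the heat dial's upright axis, 81 mm above the table, 105 mm in -x from the dryer's origin; the height to grip. The dial is a black disc 48 mm across with an upright bar 44 long x 14 wide x 33 mm high on it, its top 91 mm above the table. The point's x axis runs along the bar to its pointer end (the half with a white line on top), z up
- two_dots (a point): the two-dot mark printed on the dryer's top, 42 mm from the dial's axis, where the pointer must point. The marks lie around the dial 40 degrees apart, clockwise from above: a small ring (off), one dot, two dots, three dots
- dial (a joint): heat dial: 0 rad at the ring (off), 0.698 at one dot, 1.396 at two dots, 2.094 at three dots; grows clockwise seen from above. It clicks into these four positions (up to 0.15 N m to turn) and starts at the ring or at one dot
- board: plywood ware board lying fixed on the table, 130 (x) x 400 (y) x 12 mm thick, on which the three clay pieces stand in a row, about 130 mm apart. Origin: centre of its underside
- bowl: grey unfired round bowl, 80 mm across, 45 mm high, on the board; leave alone. Origin: centre of its underside
- tumbler: grey unfired straight tumbler, 62 mm across, 70 mm high, on the board; leave alone. Origin: centre of its underside
- brush: brush with a wooden handle, 200 mm long (x axis), 20 mm thick, lying on the table beyond the board; leave alone. Origin: underside, mid-length
Things that resemble listed ones, but are neither listed nor needed, are in the scene too. What is shaped like the boat but orange is not meant.

How it is judged:
By the outcome, as a careful person would: the job done as asked, in the order asked, and still so for the second after the job is handed in, with the robot touching nothing.
It also fails if it takes over 48 s, if anything falls off the work surface, if the arm or the gripper's body presses on something with over 40 N, if the wrist force passes 120 N, or if a joint passes its speed limit or range.

## Working session

There is one attempt and no reset: what is moved stays moved. The work goes in short steps, Python scripts to look and compute and a shell command to move; the robot and the scene stay as the last step left them, time stands still between calls to the robot, and variables do not carry over. Pictures are saved under pics/ and viewed, about 8 in all and at most 12, crops included, and the job is handed in when it is done.

```bash
ls; mkdir -p pics
cat > h.py <<'E'
import numpy as np,cv2
from scipy.spatial.transform import Rotation as R
from plant import bot,read_camera,finder
def rot(q): return R.from_quat([q[1],q[2],q[3],q[0]]).as_matrix()
def att(p):
    a=np.array(p["attitude"]); return a if a.shape==(3,3) else rot(a)
def ray(p,u,v):
    K=np.array(p["camera_matrix"]);d=np.linalg.inv(K)@[u,v,1]
    return np.array(p["origin"]),att(p)@[d[0],-d[1],-d[2]]
def on_z(p,u,v,z):
    o,d=ray(p,u,v);return o+d*(z-o[2])/d[2]
def proj(p,X):
    c=att(p).T@(np.array(X)-p["origin"]);k=np.array(p["camera_matrix"])@[c[0],-c[1],-c[2]];return k[:2]/k[2]
def tri(*obs):
    A=np.zeros((3,3));b=np.zeros(3)
    for p,u,v in obs:
        o,d=ray(p,u,v);d=d/np.linalg.norm(d);M=np.eye(3)-np.outer(d,d);A+=M;b+=M@o
    return np.linalg.solve(A,b)
def save(p,n): cv2.imwrite(f"pics/{n}.png",p["img"][:,:,::-1])
E
python3 - <<'E'
from h import *
np.set_printoptions(precision=3,suppress=True)
s=bot.get_state();print(s["time_s"],s["ee_pos"],rot(s["ee_rot"]),s["finger_gap"])
ps=[]
for n in("scene","top"):
    p=read_camera(n);save(p,n+"0");print(n,{k:v for k,v in p.items() if k!="img"})
    for t in("boat","dryer","plate_mid","dial_grip","two_dots","board","bowl","tumbler","brush"):
        print(t,[(np.round(d["point"],3),round(d["confidence"],2),) for d in finder.tip_of(p,t)[:3]])
    ps.append(p["img"])
cv2.imwrite("pics/both.png",np.vstack(ps)[:,:,::-1])
print(bot.get_state()["time_s"])
E
```

```text
pics
0.0 [0.243 0.602 0.23 ] [[-0.001 -0.928  0.373]
 [-0.002  0.373  0.928]
 [-1.    -0.    -0.002]] 0.08551698834767853
scene {'camera_matrix': array([[413.161,   0.   , 257.505],
       [  0.   , 413.161, 193.059],
       [  0.   ,   0.   ,   1.   ]]), 'origin': array([0.947, 0.668, 0.623]), 'attitude': array([0.27 , 0.124, 0.429, 0.853]), 'shot': 1}
boat [(array([0.52 , 0.381, 0.011]), 0.93), (array([0.366, 0.33 , 0.   ]), 0.62)]
dryer [(array([ 0.53, -0.25,  0.  ]), 0.59)]
plate_mid [(array([ 0.586, -0.238,  0.054]), 0.67), (array([ 0.431, -0.266,  0.081]), 0.42)]
dial_grip [(array([ 0.429, -0.267,  0.082]), 0.46)]
two_dots [(array([ 0.475, -0.276,  0.052]), 0.7)]
board [(array([0.519, 0.252, 0.003]), 0.97)]
bowl [(array([0.517, 0.256, 0.01 ]), 0.92)]
tumbler [(array([0.523, 0.125, 0.013]), 0.72), (array([ 0.431, -0.266,  0.083]), 0.29)]
brush [(array([ 0.701,  0.126, -0.004]), 0.84)]
top {'camera_matrix': array([[459.643,   0.   , 250.675],
       [  0.   , 459.643, 192.946],
       [  0.   ,   0.   ,   1.   ]]), 'origin': array([0.451, 0.061, 1.085]), 'attitude': array([ 0.711,  0.037, -0.024, -0.702]), 'shot': 2}
boat [(array([ 0.363,  0.333, -0.001]), 0.87), (array([0.512, 0.382, 0.012]), 0.59)]
dryer [(array([ 0.532, -0.249,  0.002]), 0.7)]
plate_mid [(array([ 0.582, -0.24 ,  0.053]), 0.97), (array([0.514, 0.382, 0.013]), 0.34)]
dial_grip [(array([ 0.43 , -0.262,  0.084]), 0.64), (array([0.528, 0.124, 0.014]), 0.55)]
two_dots [(array([ 0.472, -0.278,  0.053]), 0.75)]
board [(array([ 0.517,  0.248, -0.001]), 0.79)]
bowl [(array([0.517, 0.251, 0.013]), 0.92)]
tumbler [(array([0.526, 0.122, 0.013]), 0.57)]
brush [(array([0.701, 0.127, 0.003]), 0.98)]
1.0
```

View pics/scene0.png

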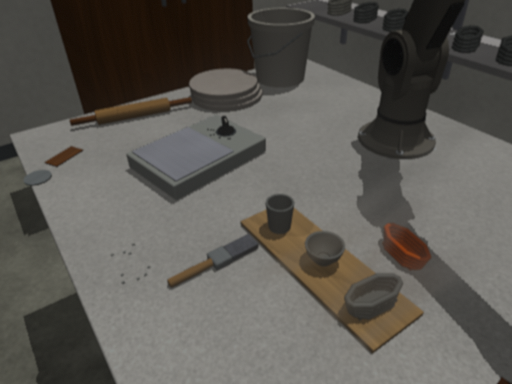

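View pics/top0.png

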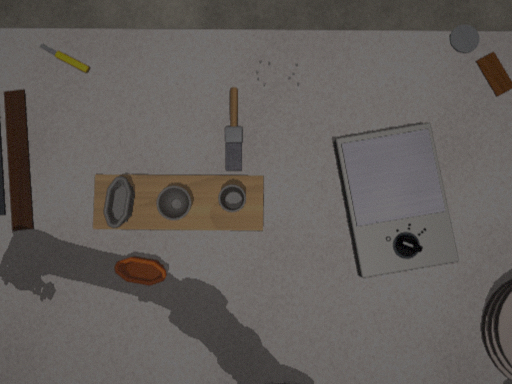

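The scene view shows the grey boat at (373,297) on the board, with the orange decoy at (406,246). In the top view the boat is at (119,202), the dial at (407,246), the ring at (388,238) and the two dots at (410,226). Next I'll segment the boat and look at the dial close up.

Run:
```python
from h import *
np.set_printoptions(precision=3,suppress=True)
t=read_camera("top");s=read_camera("scene")
im=t["img"][165:240,90:150].astype(int)
gray=((im[...,0]-im[...,2])<25).astype(np.uint8)
n,l,st,c=cv2.connectedComponentsWithStats(gray)
i0=l[37,29] 
m=np.zeros((75,60),np.uint8);print(st[:6],c[:6])
# component nearest centre
cand=[i for i in range(1,n) if 200<st[i,4]<2500]
i=min(cand,key=lambda i:np.hypot(*(c[i]-[29,37])));m=(l==i).astype(np.uint8)
cn=max(cv2.findContours(m,0,1)[0],key=cv2.contourArea)[:,0]+[90,165]
W=np.array([on_z(t,u,v,.052)[:2] for u,v in cn],np.float32)
print("minrect",cv2.minAreaRect(W), "centre", W.mean(0))
a=cv2.resize(t["img"][165:290,90:150],None,fx=4,fy=4,interpolation=2)
b=cv2.resize(t["img"][215:275,370:440],None,fx=7,fy=7,interpolation=2)
b2=cv2.resize(s["img"][100:150,190:260],None,fx=7,fy=7,interpolation=2)
o=np.zeros((770,740,3),np.uint8);o[:500,:240]=a;o[:420,245:735]=b;o[420:770,245:735]=b2
cv2.imwrite("pics/crop1.png",cv2.resize(o[:,:,::-1],None,fx=.77,fy=.77))
for X in([.43,-.265,.091],[.43,-.265,.05],[.473,-.277,.054],[.584,-.239,.054]):print(X,proj(t,X),proj(s,X))
```

```text
[[   3    9   57   56 1826]
 [   0    0   60   75 2674]] [[33.429 36.774]
 [26.817 37.154]]Traceback (most recent call last):
  File "<stdin>", line 11, in <module>
ValueError: min() iterable argument is empty
```

Run:
```python
from h import *
t=read_camera("top");s=read_camera("scene")
a=cv2.resize(t["img"][165:240,90:150],None,fx=6,fy=6,interpolation=2)
b=cv2.resize(t["img"][215:275,370:430],None,fx=6,fy=6,interpolation=2)
b2=cv2.resize(s["img"][100:150,190:250],None,fx=6,fy=6,interpolation=2)
a2=cv2.resize(s["img"][265:325,340:410],None,fx=5,fy=5,interpolation=2)
o=np.zeros((760,730,3),np.uint8);o[:450,:360]=a;o[:360,370:]=b;o[365:665,370:]=b2;o[455:755,:350]=a2
cv2.imwrite("pics/crop1.png",cv2.resize(o[:,:,::-1],None,fx=.78,fy=.78))
for X in([.43,-.265,.091],[.43,-.265,.05],[.473,-.277,.054],[.584,-.239,.054]):print(X,proj(t,X).round(1),proj(s,X).round(1))
```

```text
[0.43, -0.265, 0.091] [410.7 244.8] [224.6 118.5]
[0.43, -0.265, 0.05] [404.6 244.3] [225.6 131.4]
[0.473, -0.277, 0.054] [410.3 225. ] [210.4 132.8]
[0.584, -0.239, 0.054] [392.5 175.3] [181.2 150.4]
```

View pics/crop1.png

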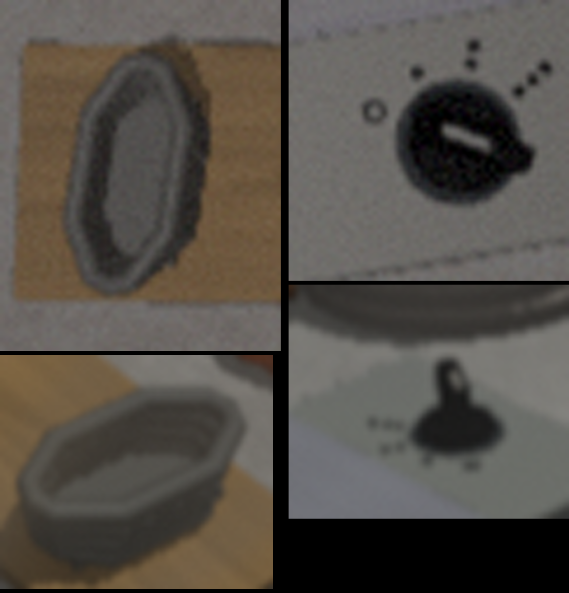

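The boat's rim tips are at (120.3,176.1) and (114.6,227.8). The dial's white line lies on the left half of the bar, towards the ring at (450,239 full-image equivalent), so the dial starts at off and needs 80° clockwise. I'll triangulate the boat and dial from both views.

Run:
```python
from h import *
np.set_printoptions(precision=4,suppress=True)
t=read_camera("top");s=read_camera("scene")
T=lambda u,v:(90+u/4.68,165+v/4.68)
S=lambda u,v:(340+u/3.9,265+(v-355)/3.9)
D=lambda u,v:(370+(u-289)/4.68,215+v/4.68)
E=lambda u,v:(190+(u-289)/4.68,100+(v-285)/4.68)
# tips: +x (far up in top) ; in scene +x tip is left-lower
a=tri((t,*T(142,52)),(s,*S(22,482)));b=tri((t,*T(115,294)),(s,*S(225,392)))
for w in((142,52),(115,294),(186,125),(178,225),(86,110),(67,222)):print("rim",w,on_z(t,*T(*w),.052))
print("tri tips",a,b)
for n,w in dict(ring=(375,111),one=(417,73),two=(472,55),three=(532,80),disc=(460,141)).items():print(n,on_z(t,*D(*w),.05 if n!="disc" else .058))
print("white",on_z(t,*D(445,130),.091),on_z(t,*D(488,147),.091),"bar far",on_z(t,*D(530,158),.091))
print("two tri",tri((t,*D(472,55)),(s,*E(391,449))), "dots ring", tri((t,*D(375,111)),(s,*E(470,465))))
# plate corners top view
for c in((341,143),(430,127),(358,228),(445,210)):print("plate?",on_z(t,*c,.054))
```

```text
rim (142, 52) [0.575  0.3764 0.052 ]
rim (115, 294) [0.4576 0.385  0.052 ]
rim (186, 125) [0.5397 0.3536 0.052 ]
rim (178, 225) [0.4912 0.3557 0.052 ]
rim (86, 110) [0.5464 0.4026 0.052 ]
rim (67, 222) [0.4919 0.4096 0.052 ]
tri tips [0.5752 0.3738 0.0577] [0.4577 0.3857 0.0495]
ring [ 0.4419 -0.2292  0.05  ]
one [ 0.4602 -0.2494  0.05  ]
two [ 0.4692 -0.2756  0.05  ]
three [ 0.4577 -0.3038  0.05  ]
disc [ 0.4284 -0.2667  0.058 ]
white [ 0.4341 -0.2495  0.091 ] [ 0.4266 -0.2689  0.091 ] bar far [ 0.4219 -0.2879  0.091 ]
two tri [ 0.4693 -0.2771  0.0456] dots ring [ 0.4416 -0.23    0.0464]
plate? [ 0.6563 -0.1238  0.054 ]
plate? [ 0.6952 -0.3249  0.054 ]
plate? [ 0.4647 -0.161   0.054 ]
plate? [ 0.5075 -0.3544  0.054 ]
```

```bash
python3 -m inch '0 0 0 -8.7 -1;0 0 0 -8.7 -1;0 -0.036 -0.025 0 -1;0 -0.036 -0.025 0 -1;0 -0.036 -0.025 0 -1;0 -0.036 -0.025 0 -1;0 -0.036 -0.025 0 -1;0 -0.036 -0.025 0 -1;0 -0.036 -0.025 0 -1;0 -0.036 -0.025 0 -1;0 0 0 0 -1' 20
cat > go.py <<'E'
from h import *
import sys
np.set_printoptions(precision=4,suppress=True)
def rel(X,ang):
    s=bot.get_state();M=rot(s["ee_rot"]);d=np.array(X)-s["ee_pos"]
    z=np.degrees(np.arctan2(M[1,2],M[0,2]));print("t",s["time_s"],"ee",np.array(s["ee_pos"]),"z ang",z,"tilt",M[2],"turn",-(ang-z),"shift tool",M.T@d,"j7",s["joints"][6],"F",np.array(s["contact_force"]),"gap",s["finger_gap"])
if __name__=="__main__": rel([float(a) for a in sys.argv[1:4]],float(sys.argv[4]))
E
python3 go.py .5165 .381 .16 85.5
python3 - <<'E'
from h import *
p=read_camera("wrist");save(p,"w1")
for t in("boat","bowl"):print(t,[(np.round(d["point"],3),round(d["confidence"],2),) for d in finder.tip_of(p,t)[:3]])
for X in([.5165,.381,.052],[.575,.376,.052],[.4576,.385,.052]):print(proj(p,X))
E
```

```text
time_s: 2.68
ee_pos: [0.5247, 0.3784, 0.231]
ee_rot: [0.517, -0.483, 0.515, 0.483]
contact_force: [-0.4, -0.9, 0.8]
finger_gap: 0.0854
t 2.675 ee [0.5247 0.3784 0.231 ] z ang 86.23855965870347 tilt [-1.     -0.0012  0.0017] turn 0.7385596587034655 shift tool [0.071  0.0084 0.002 ] j7 0.8551052739242093 F [-0.4366 -0.9369  0.8206] gap 0.08535006609407787
boat [(array([0.517, 0.386, 0.01 ]), 0.8), (array([ 0.362,  0.329, -0.002]), 0.62)]
bowl []
[258.01957817 166.84468696]
[256.95919987 212.99389902]
[258.28967008 115.50073837]
```

View pics/w1.png

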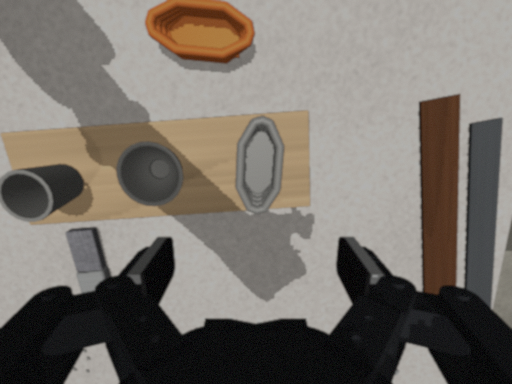

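The wrist view shows the boat upright at (260,164), with tips at (263,117) and (258,211), within about 3 px of my predictions. I'll refine the centre and yaw from its outline here.

Run:
```python
from h import *
np.set_printoptions(precision=4,suppress=True)
p=read_camera("wrist");im=p["img"][113:214,228:292].astype(int)
g=(((im[...,0]-im[...,2])<22)).astype(np.uint8)
g=cv2.morphologyEx(g,cv2.MORPH_OPEN,np.ones((3,3)))
n,l,st,c=cv2.connectedComponentsWithStats(g);i=l[50,32];m=(l==i)
print(st[i],c[i])
L=[];Rr=[]
for r in range(28,75,4):
    x=np.where(m[r])[0];L.append(on_z(p,228+x[0],113+r,.052));Rr.append(on_z(p,228+x[-1],113+r,.052))
L=np.array(L);Rr=np.array(Rr)
for q in(L,Rr):print(np.degrees(np.arctan(np.polyfit(q[:,0],q[:,1],1)[0])),q[0],q[-1])
print("width",(Rr-L)[:,1])
print("tips",on_z(p,263,117,.052),on_z(p,258,211,.052),"mid",on_z(p,260.5,164,.052))
print(np.array([c[k] for k in range(n)]))
```

```text
[   3    9   48   92 3524] [26.1337 55.668 ]
-9.640317966285386 [0.4791 0.3645 0.052 ] [0.5314 0.3532 0.052 ]
-2.9734194659711806 [0.4816 0.4074 0.052 ] [0.5345 0.4066 0.052 ]
width [0.0429 0.0489 0.0515 0.0528 0.0531 0.0533 0.0535 0.0525 0.0527 0.053
 0.0532 0.0534]
tips [0.454  0.3959 0.052 ] [0.5668 0.3842 0.052 ] mid [0.5077 0.3903 0.052 ]
[[39.1246 47.825 ]
 [26.9594  2.1594]
 [26.1337 55.668 ]
 [58.5    99.5   ]]
```

```bash
python3 - <<'E'
from h import *
np.set_printoptions(precision=4,suppress=True)
p=read_camera("wrist");save(p,"w2");im=p["img"].astype(int)
g=(((im[...,0]-im[...,2])<22)).astype(np.uint8)[105:225,215:300]
g=cv2.morphologyEx(g,cv2.MORPH_OPEN,np.ones((3,3)))
o=cv2.resize(p["img"][105:225,215:300],None,fx=4,fy=4,interpolation=2)
m3=cv2.resize(g*255,None,fx=4,fy=4,interpolation=0)
cv2.imwrite("pics/w2c.png",np.hstack([o[:,:,::-1],cv2.merge([m3]*3)]))
E
python3 go.py .5165 .381 .16 85.5
```

```text
t 2.925 ee [0.5192 0.3848 0.2309] z ang 86.8736587181837 tilt [-1.      0.0022  0.0047] turn 1.3736587181837052 shift tool [ 0.0709  0.0023 -0.0043] j7 0.85470456512311 F [-0.2693  0.2863 -0.6712] gap 0.08542047143889332
```

View pics/w2c.png

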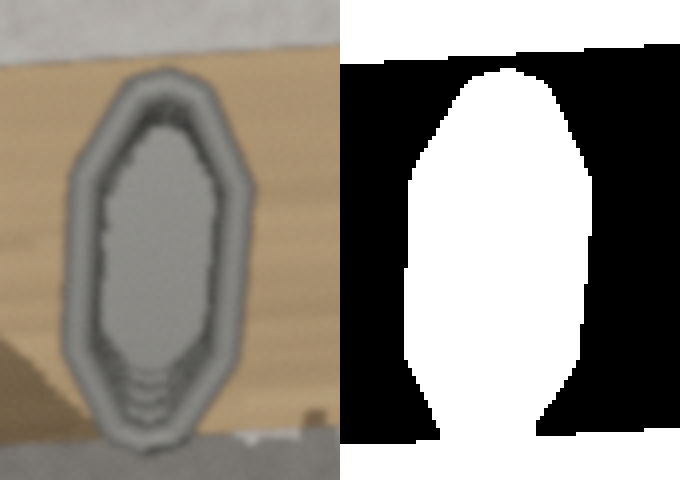

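The crop shows the outline clearly: tips at (168,68) and (150,452), wall corners at (70,178), (63,350), (254,185) and (242,352).

```bash
python3 - <<'E'
from h import *
np.set_printoptions(precision=4,suppress=True)
p=read_camera("wrist")
P=[on_z(p,215+u/4,105+v/4,.052)[:2] for u,v in((168,68),(150,452),(70,178),(63,350),(254,185),(242,352))]
print(np.array(P)); 
for a,b in((0,1),(2,3),(4,5)):
    d=P[b]-P[a];print("ang",np.degrees(np.arctan2(d[1],d[0])),np.linalg.norm(d),"mid",(P[a]+P[b])/2)
print("walls mid",np.mean(P[2:],0))
E
python3 go.py .5165 .383 .16 85.5
```

```text
[[0.4585 0.3894]
 [0.5752 0.3776]
 [0.4881 0.3591]
 [0.5403 0.3529]
 [0.4931 0.4129]
 [0.544  0.4077]]
ang -5.7854442438819165 0.11732590242244172 mid [0.5168 0.3835]
ang -6.770523133532097 0.052590223086649616 mid [0.5142 0.356 ]
ang -5.895257259570595 0.05116754240790676 mid [0.5186 0.4103]
walls mid [0.5164 0.3832]
t 2.975 ee [0.5192 0.3847 0.2309] z ang 86.87725009278674 tilt [-1.      0.002   0.0046] turn 1.3772500927867384 shift tool [ 0.0709  0.0025 -0.0022] j7 0.8547940056257514 F [-0.3979  0.7932 -0.8877] gap 0.08499816777420477
```

```bash
python3 -m inch '0 0.0026 -0.0015 3 -1;0.045 0 0 0 -1;0.045 0 0 0 -1;0 0 0 0 -1;0 0 0 0 -1'; python3 go.py .5165 .3833 .018 83.9
```

```text
time_s: 3.6
ee_pos: [0.5136, 0.3906, 0.1425]
ee_rot: [0.527, -0.472, 0.521, 0.477]
contact_force: [-0.1, 0.4, 0.0]
finger_gap: 0.0855
t 3.6 ee [0.5136 0.3906 0.1425] z ang 84.33604759648695 tilt [-0.9999 -0.0004  0.0104] turn 0.4360475964869437 shift tool [ 0.1244 -0.0035 -0.0083] j7 0.8103364683607458 F [-0.0681  0.3843  0.0343] gap 0.08554509003920752
```

```bash
python3 -m inch '0.03 -0.0035 -0.0083 0.4 -1;0.03 0 0 0 -1;0 0 0 0 -1;0 0 0 0 -1'; python3 go.py .5165 .3833 .018 83.9
```

```text
time_s: 4.1
ee_pos: [0.5214, 0.388, 0.0915]
ee_rot: [0.534, -0.471, 0.517, 0.476]
contact_force: [0.4, 0.7, 0.0]
finger_gap: 0.0854
t 4.1 ee [0.5214 0.388  0.0915] z ang 84.04623041234424 tilt [-0.9997 -0.0116  0.0227] turn 0.14623041234423795 shift tool [ 0.0733  0.0052 -0.0069] j7 0.8243981809570963 F [0.4141 0.656  0.0297] gap 0.08536719016021581
```

```bash
python3 -m inch '0.01 0.003 -0.0035 0 -1;0.01 0.003 -0.0035 0 -1;0 0 0 0 -1;0 0 0 0 -1'; python3 go.py .5165 .3833 .018 83.9
```

```text
time_s: 4.6
ee_pos: [0.5159, 0.383, 0.0734]
ee_rot: [0.536, -0.471, 0.515, 0.476]
contact_force: [-0.4, 0.4, 0.3]
finger_gap: 0.0853
t 4.6 ee [0.5159 0.383  0.0734] z ang 84.06383760414981 tilt [-0.9995 -0.0149  0.0264] turn 0.16383760414980486 shift tool [ 0.0553  0.0003 -0.0011] j7 0.8276119991854289 F [-0.4253  0.4257  0.2934] gap 0.08526666161010206
```

```bash
python3 -m inch '0.014 0 -0.0004 0 -1;0.014 0 -0.0003 0 -1;0.01 0 -0.0004 0 -1;0 0 0 0 -1;0 0 0 0 -1'; python3 go.py .5165 .3833 .018 83.9
```

```text
time_s: 5.22
ee_pos: [0.5162, 0.3826, 0.0317]
ee_rot: [0.535, -0.471, 0.515, 0.476]
contact_force: [-0.2, -1.2, 0.0]
finger_gap: 0.0853
t 5.225 ee [0.5162 0.3826 0.0317] z ang 84.06569947084539 tilt [-0.9996 -0.0139  0.0253] turn 0.16569947084538228 shift tool [ 0.0137 -0.      0.0003] j7 0.8341604301524465 F [-0.2433 -1.2312  0.027 ] gap 0.0852923011071561
```

```bash
python3 -m inch '0.012 0 0.0002 0 -1;0 0 0 0 -0.5;0 0 0 0 -0.4;0 0 0 0 -0.34;0 0 0 0 -0.28;0 0 0 0 -0.2;0 0 0 0 -0.1;0 0 0 0 0;0 0 0 0 0' 20; python3 go.py .5165 .3833 .10 83.9
```

```text
time_s: 6.35
ee_pos: [0.5171, 0.384, 0.0201]
ee_rot: [0.536, -0.471, 0.514, 0.476]
contact_force: [0.3, 0.6, -0.0]
finger_gap: 0.0557
t 6.35 ee [0.5171 0.384  0.0201] z ang 84.09238416158917 tilt [-0.9995 -0.0155  0.0271] turn 0.19238416158916039 shift tool [-0.0799 -0.0008  0.0014] j7 0.8355718550010309 F [ 0.2532  0.6021 -0.0448] gap 0.055735851685179735
```

```bash
python3 -m inch '-0.006 0 0 0 0;-0.012 0 0 0 0;-0.025 0 0 0 0;-0.03 0 0 0 0;-0.03 0 0 0 0;-0.03 0 0 0 0;-0.02 0 0 0 0;-0.01 0 0 0 0;0 0 0 0 0'; python3 go.py .583 -.240 .17 83.9
python3 - <<'E'
from h import *
p=read_camera("wrist");save(p,"w3")
E
```

```text
time_s: 7.48
ee_pos: [0.5133, 0.3778, 0.1917]
ee_rot: [0.536, -0.471, 0.515, 0.475]
contact_force: [0.2, 0.9, -1.8]
finger_gap: 0.0561
t 7.475 ee [0.5133 0.3778 0.1917] z ang 84.01783262133712 tilt [-0.9995 -0.0152  0.026 ] turn 0.11783262133711503 shift tool [ 0.008  -0.1336 -0.6075] j7 0.8153486172482405 F [ 0.1536  0.9045 -1.7559] gap 0.056087975584457245
```

View pics/w3.png

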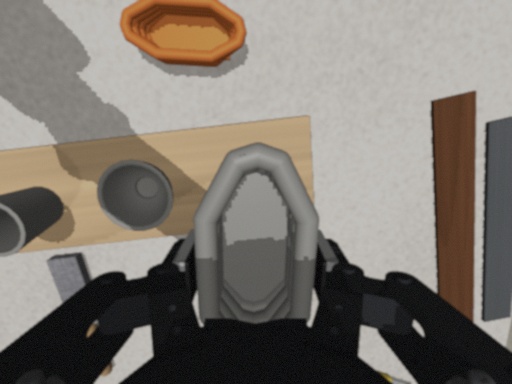

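The wrist view shows the boat held centrally between the pads at (257,235), with the bowl and tumbler untouched. Now I'll carry it across.

```bash
python3 -m inch '0 -0.003 -0.015 0 0;0 -0.006 -0.028 0 0;0 -0.008 -0.036 0 0;0 -0.008 -0.036 0 0;0 -0.008 -0.036 0 0;0 -0.008 -0.036 0 0;0 -0.008 -0.036 0 0;0 -0.008 -0.036 0 0;0 -0.008 -0.036 0 0;0 -0.008 -0.036 0 0;0 -0.008 -0.036 0 0;0 -0.008 -0.036 0 0';  python3 go.py .583 -.240 .17 83.9
```

```text
time_s: 9.02
ee_pos: [0.549, -0.0589, 0.1714]
ee_rot: [0.527, -0.468, 0.526, 0.476]
contact_force: [0.2, -0.3, -1.1]
finger_gap: 0.0561
t 9.025 ee [ 0.549  -0.0589  0.1714] z ang 83.77067539660827 tilt [-0.9999  0.0071  0.0092] turn -0.12932460339173701 shift tool [-0.0006 -0.0534 -0.1763] j7 1.6000538802083681 F [ 0.2362 -0.3044 -1.0657] gap 0.056071187240332165
```

```bash
python3 -m inch '0 -0.012 -0.036 0 0;0 -0.012 -0.036 0 0;0 -0.01 -0.032 0 0;0 -0.007 -0.024 0 0;0 -0.004 -0.012 0 0;0 -0.001 -0.004 0 0;0 0 0 0 0;0 0 0 0 0';  python3 go.py .583 -.240 .0621 83.9
python3 - <<'E'
from h import *
t=read_camera("top")
print([(np.round(d["point"],3),round(d["confidence"],2)) for n in("plate_mid","dial_grip","boat") for d in finder.tip_of(t,n)[:1]])
E
```

```text
time_s: 10.02
ee_pos: [0.5698, -0.2186, 0.1635]
ee_rot: [0.526, -0.462, 0.532, 0.477]
contact_force: [-0.6, -0.3, -2.2]
finger_gap: 0.0563
t 10.025 ee [ 0.5698 -0.2186  0.1635] z ang 83.20772560124352 tilt [-0.9997  0.0213  0.0079] turn -0.6922743987564814 shift tool [ 0.1009 -0.0178 -0.0205] j7 1.894893338538835 F [-0.589  -0.265  -2.2072] gap 0.05628086730309796
[(array([ 0.581, -0.242,  0.054]), 0.88), (array([ 0.428, -0.263,  0.085]), 0.62), (array([ 0.569, -0.216,  0.153]), 0.91)]
```

```bash
python3 -m inch '0.016 -0.006 -0.007 -0.7 0;0.018 -0.006 -0.007 0 0;0.018 -0.005 -0.006 0 0;0.01 0 0 0 0;0 0 0 0 0;0 0 0 0 0';  python3 go.py .582 -.241 .0621 83.9
```

```text
time_s: 10.98
ee_pos: [0.5836, -0.2414, 0.0949]
ee_rot: [0.522, -0.465, 0.529, 0.481]
contact_force: [-0.1, -0.2, -2.0]
finger_gap: 0.0557
t 10.975 ee [ 0.5836 -0.2414  0.0949] z ang 83.9473704557248 tilt [-0.9997  0.0236  0.008 ] turn 0.047370455724788485 shift tool [ 0.0328  0.0009 -0.    ] j7 1.9635091970763956 F [-0.105  -0.2294 -1.9518] gap 0.05571794449636168
```

```bash
python3 -m inch '0.012 0.001 0 0 0;0.01 0 0 0 0;0.003 0 0 0 0;0 0 0 0 0;0 0 0 0 0';  python3 go.py .582 -.241 .0621 83.9
python3 - <<'E'
from h import *
t=read_camera("scene");save(t,"s2")
b=cv2.resize(t["img"][85:205,100:280],None,fx=4,fy=4,interpolation=2)
cv2.imwrite("pics/s2c.png",b[:,:,::-1])
E
```

```text
time_s: 11.6
ee_pos: [0.5827, -0.2406, 0.0695]
ee_rot: [0.523, -0.466, 0.528, 0.481]
contact_force: [-0.2, -0.6, -2.6]
finger_gap: 0.0556
t 11.6 ee [ 0.5827 -0.2406  0.0695] z ang 83.99347664699592 tilt [-0.9997  0.0213  0.0081] turn 0.09347664699591007 shift tool [ 0.0074  0.0006 -0.0005] j7 1.9736689710100266 F [-0.1937 -0.6022 -2.6387] gap 0.05560719736177981
```

View pics/s2c.png

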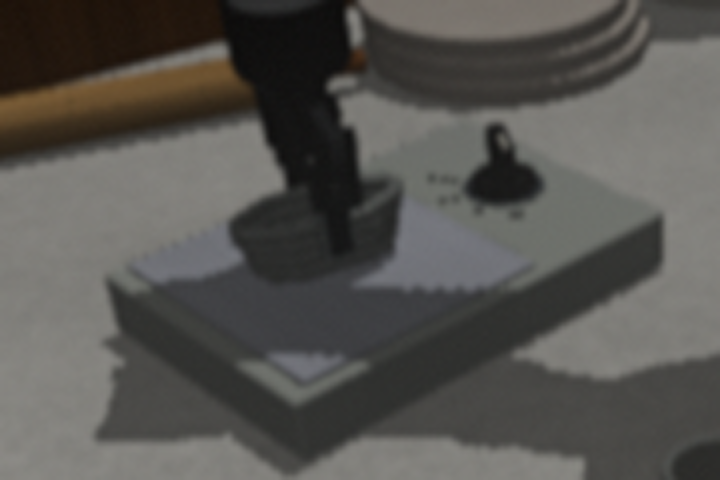

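The view shows the boat upright in the gripper, just above the plate's middle at about (315,235). I'll lower it in 2 mm steps and watch the force.

```bash
python3 -m inch '0.002 0 0 0 0;0.002 0 0 0 0;0 0 0 0 0;0 0 0 0 0';  python3 go.py .582 -.241 .0621 83.9
```

```text
time_s: 12.15
ee_pos: [0.5831, -0.2408, 0.0657]
ee_rot: [0.523, -0.466, 0.528, 0.48]
contact_force: [-0.5, -0.0, -2.5]
finger_gap: 0.0558
t 12.15 ee [ 0.5831 -0.2408  0.0657] z ang 83.99196005920471 tilt [-0.9998  0.0203  0.0078] turn 0.09196005920470895 shift tool [ 0.0037  0.001  -0.0003] j7 1.9752371335156398 F [-0.4711 -0.0089 -2.5242] gap 0.05579560632610112
```

```bash
python3 -m inch '0.0015 0 0 0 0;0 0 0 0 0';  python3 go.py .582 -.241 .0621 83.9;python3 -m inch '0.001 0 0 0 0;0 0 0 0 0';  python3 go.py .582 -.241 .0621 83.9
```

```text
time_s: 12.4
ee_pos: [0.5831, -0.2408, 0.0642]
ee_rot: [0.523, -0.466, 0.528, 0.48]
contact_force: [-0.9, 0.1, -2.5]
finger_gap: 0.056
t 12.4 ee [ 0.5831 -0.2408  0.0642] z ang 83.99369160651612 tilt [-0.9998  0.0202  0.0079] turn 0.09369160651611708 shift tool [ 0.0021  0.001  -0.0003] j7 1.9758438270517675 F [-0.9414  0.0621 -2.4536] gap 0.05602128053499127
time_s: 12.65
ee_pos: [0.5831, -0.2408, 0.0636]
ee_rot: [0.523, -0.466, 0.528, 0.48]
contact_force: [-0.3, 0.5, -0.3]
finger_gap: 0.0563
t 12.65 ee [ 0.5831 -0.2408  0.0636] z ang 83.98936825562626 tilt [-0.9998  0.0201  0.0081] turn 0.08936825562625472 shift tool [ 0.0015  0.001  -0.0003] j7 1.9763141189918465 F [-0.2969  0.5137 -0.2741] gap 0.05630732704518458
```

```bash
python3 -m inch '0.0008 0 0 0 0;0 0 0 0 0';  python3 go.py .582 -.241 .0621 83.9
```

```text
time_s: 12.9
ee_pos: [0.583, -0.2409, 0.0633]
ee_rot: [0.523, -0.466, 0.528, 0.48]
contact_force: [-1.1, 0.8, 0.5]
finger_gap: 0.056
t 12.9 ee [ 0.583  -0.2409  0.0633] z ang 83.9910700972366 tilt [-0.9998  0.02    0.0082] turn 0.09107009723659587 shift tool [ 0.0012  0.001  -0.0003] j7 1.9766240248575078 F [-1.1378  0.8038  0.494 ] gap 0.055977728320174856
```

```bash
python3 -m inch '0.0005 0 0 0 -0.2;0 0 0 0 -0.3;0 0 0 0 -0.36;0 0 0 0 -0.45;0 0 0 0 -0.7;0 0 0 0 -1;0 0 0 0 -1;0 0 0 0 -1';  python3 go.py .583 -.241 .18 83.9
```

```text
time_s: 13.9
ee_pos: [0.584, -0.2413, 0.063]
ee_rot: [0.523, -0.467, 0.528, 0.48]
contact_force: [0.6, 0.2, -0.1]
finger_gap: 0.0857
t 13.9 ee [ 0.584  -0.2413  0.063 ] z ang 83.99403389125933 tilt [-0.9998  0.018   0.0074] turn 0.09403389125932904 shift tool [-0.117   0.0031  0.001 ] j7 1.9767622344388625 F [ 0.6376  0.2287 -0.1429] gap 0.08565682510617621
```

Released. Next I'll retreat straight up, then go to the dial, turning the tool so z points to about -20°.

```bash
python3 -m inch '-0.015 0 0 0 -1;-0.025 0 0 0 -1;-0.035 0 0 0 -1;-0.035 0 0 0 -1;-0.02 0 0 0 -1;0 0 0 0 -1';  python3 go.py .428 -.265 .18 -20
python3 - <<'E'
from h import *
p=read_camera("wrist");save(p,"w4")
t=read_camera("top")
b=cv2.resize(t["img"][110:290,320:470],None,fx=3,fy=3,interpolation=2)
cv2.imwrite("pics/w4c.png",np.hstack([cv2.resize(p["img"],(480,360)), cv2.resize(b,(300,360))])[:,:,::-1])
print([(n,c,np.round(d["point"],3),round(d["confidence"],2)) for n in("plate_mid","dial_grip","boat","two_dots") for c,q in(("w",p),("t",t)) for d in finder.tip_of(q,n)[:1]])
E
```

```text
time_s: 14.65
ee_pos: [0.5871, -0.2434, 0.2024]
ee_rot: [0.524, -0.468, 0.527, 0.478]
contact_force: [0.6, 0.1, 0.4]
finger_gap: 0.0853
t 14.65 ee [ 0.5871 -0.2434  0.2024] z ang 83.94764889827204 tilt [-0.9999  0.0134  0.0062] turn 103.94764889827204 shift tool [ 0.0242  0.1556 -0.0384] j7 1.930841988372503 F [0.6    0.0663 0.4101] gap 0.08529881302752983
[('plate_mid', 't', array([ 0.578, -0.237,  0.055]), 0.9), ('dial_grip', 'w', array([ 0.427, -0.266,  0.08 ]), 0.61), ('dial_grip', 't', array([ 0.429, -0.263,  0.081]), 0.84), ('boat', 'w', array([ 0.585, -0.237,  0.054]), 0.86), ('boat', 't', array([ 0.581, -0.237,  0.053]), 0.87), ('two_dots', 'w', array([ 0.474, -0.276,  0.046]), 0.76), ('two_dots', 't', array([ 0.472, -0.278,  0.05 ]), 0.6)]
```

View pics/w4c.png

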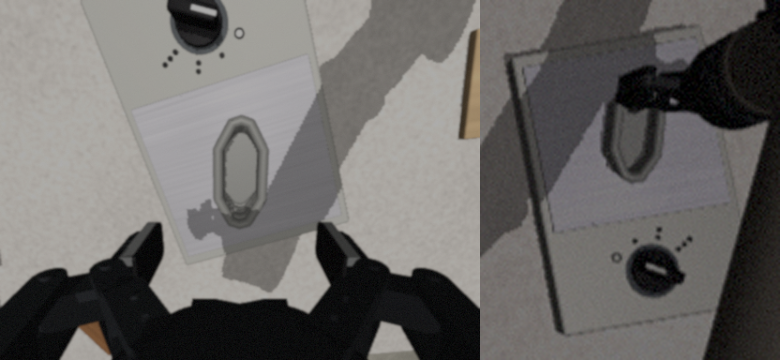

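The boat stands upright in the plate's middle at (241,171) in the wrist view. The white pointer half faces the ring at (239,33), which confirms the dial is off. Moving to the dial.

```bash
python3 -m inch '0 0.04 -0.0095 0 -1;0 0.04 -0.0095 0 -1;0 0.038 -0.0095 0 -1;0 0.03 -0.008 0 -1;0 0.008 -0.002 10.5 -1;0 0 0 10.5 -1;0 0 0 10.5 -1;0 0 0 10.5 -1;0 0 0 10.5 -1;0 0 0 10.5 -1;0 0 0 10.5 -1;0 0 0 10.5 -1'; python3 -m inch '0 0 0 10.5 -1;0 0 0 8.5 -1;0 0 0 0 -1;0 0 0 0 -1';  python3 go.py .428 -.265 .15 -20
python3 - <<'E'
from h import *
p=read_camera("wrist");save(p,"w5")
print([(n,np.round(d["point"],3),round(d["confidence"],2)) for n in("dial_grip","two_dots") for d in finder.tip_of(p,n)[:1]],bot.get_state()["ee_pos"])
for X in([.428,-.265,.091],[.428,-.265,.058]):print(proj(p,X))
E
```

```text
time_s: 16.65
ee_pos: [0.4202, -0.2656, 0.2002]
ee_rot: [0.7, 0.015, 0.714, -0.008]
contact_force: [0.5, 0.8, -0.1]
finger_gap: 0.0854
time_s: 17.15
ee_pos: [0.42, -0.2655, 0.2001]
ee_rot: [0.688, 0.132, 0.702, -0.128]
contact_force: [0.3, 0.4, 0.9]
finger_gap: 0.0857
t 17.15 ee [ 0.42   -0.2655  0.2001] z ang -21.20177383852242 tilt [-0.9998  0.0025 -0.0219] turn -1.2017738385224206 shift tool [0.0499 0.0032 0.0084] j7 0.25253942319052086 F [0.2729 0.4129 0.8853] gap 0.08565205186469545
[('dial_grip', array([ 0.424, -0.269,  0.079]), 0.9), ('two_dots', array([ 0.469, -0.273,  0.046]), 0.69)] [ 0.41999265 -0.26555787  0.20008427]
[265.27783173 184.51519143]
[264.81529675 176.75564293]
```

View pics/w5.png

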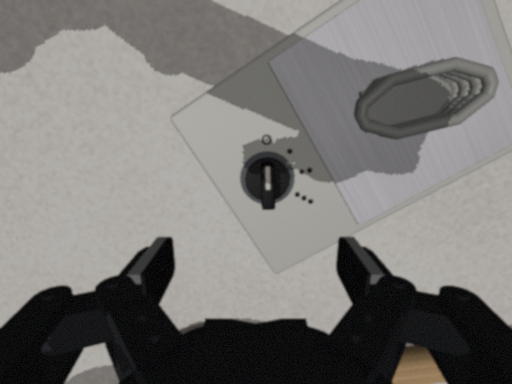

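The wrist view shows the bar vertical at u≈267, between the jaws, with disc centre (267,178) and ring (267,140) straight ahead of the pointer. The yaw is right. I'll check the bar-top height from two views and work out the shift.

```bash
python3 - <<'E'
from h import *
np.set_printoptions(precision=4,suppress=True)
p=read_camera("wrist");t=read_camera("top")
D=lambda u,v:(370+(u-289)/4.68,215+v/4.68)
print("white end",tri((p,268,165),(t,*D(445,130))),"disc",on_z(p,267,178,.058),on_z(p,267.5,188,.091))
E
python3 go.py .429 -.266 .064 -21;python3 -m inch '0.03 0.003 0.0085 0 -1;0.03 0 0 0 -1;0 0 0 0 -1;0 0 0 0 -1';python3 go.py .429 -.266 .064 -21
```

```text
white end [ 0.4356 -0.2481  0.0944] disc [ 0.4297 -0.2672  0.058 ] [ 0.4288 -0.269   0.091 ]
t 17.4 ee [ 0.42   -0.2656  0.2001] z ang -21.29986891293158 tilt [-0.9998  0.0025 -0.0218] turn -0.29986891293157925 shift tool [0.1359 0.0026 0.0115] j7 0.2510252783134653 F [0.4679 0.5589 0.389 ] gap 0.08508209973075541
time_s: 17.9
ee_pos: [0.4296, -0.266, 0.1403]
ee_rot: [0.689, 0.132, 0.701, -0.128]
contact_force: [-0.6, -0.7, -0.1]
finger_gap: 0.0853
t 17.9 ee [ 0.4296 -0.266   0.1403] z ang -21.207179935657607 tilt [-0.9998  0.003  -0.0181] turn -0.2071799356576065 shift tool [ 0.0763 -0.0004  0.0008] j7 0.31340007014924165 F [-0.5642 -0.6878 -0.0918] gap 0.08530104000087992
```

Bar-top height comes out at 0.094 m against 0.091 in the text, which agrees within error. Descending and then gripping.

```bash
python3 -m inch '0.025 0 0.0005 0 -1;0.025 0 0 0 -1;0.015 0 0 0 -1;0 0 0 0 -1;0 0 0 0 -1';python3 go.py .4293 -.2665 .064 -21
```

```text
time_s: 18.52
ee_pos: [0.4342, -0.2682, 0.0798]
ee_rot: [0.693, 0.131, 0.697, -0.128]
contact_force: [0.0, 0.6, 0.3]
finger_gap: 0.0853
t 18.525 ee [ 0.4342 -0.2682  0.0798] z ang -21.149981846242166 tilt [-1.      0.0038 -0.0057] turn -0.14998184624216648 shift tool [ 0.0159 -0.0003 -0.0051] j7 0.3871868037240349 F [0.0318 0.5973 0.3153] gap 0.08530759142133164
```

```bash
python3 -m inch '0.009 -0.0003 -0.005 0 -1;0.006 0 0 0 -1;0 0 0 0 -1;0 0 0 0 -1';python3 go.py .4293 -.2665 .064 -21
```

```text
time_s: 19.02
ee_pos: [0.4299, -0.2669, 0.0652]
ee_rot: [0.694, 0.131, 0.696, -0.128]
contact_force: [-0.9, -0.1, -0.4]
finger_gap: 0.0853
t 19.025 ee [ 0.4299 -0.2669  0.0652] z ang -21.145832728094238 tilt [-1.      0.0041 -0.0032] turn -0.14583272809423775 shift tool [ 0.0012  0.0001 -0.0007] j7 0.4052753276339214 F [-0.9025 -0.1391 -0.3699] gap 0.08526492703499405
```

```bash
python3 -m inch '0 0 0 0 0;0 0 0 0 0.4;0 0 0 0 0.6;0 0 0 0 0.7;0 0 0 0 0.8;0 0 0 0 1;0 0 0 0 1;0 0 0 0 1' 30;python3 go.py .4293 -.2665 .064 -101
```

```text
time_s: 20.02
ee_pos: [0.4298, -0.2668, 0.0657]
ee_rot: [0.694, 0.131, 0.696, -0.128]
contact_force: [-0.6, 0.5, 1.4]
finger_gap: 0.0136
t 20.025 ee [ 0.4298 -0.2668  0.0657] z ang -21.083926087293598 tilt [-1.      0.0043 -0.0038] turn 79.9160739127064 shift tool [ 0.0017  0.0001 -0.0005] j7 0.405686404748891 F [-0.6417  0.5344  1.4075] gap 0.013612270351544716
```

Gripped at 13.6 mm, with almost no side force, so I'm centred on the axis. Turning 80° clockwise.

```bash
python3 -m inch '0 0 0 8 1;0 0 0 8 1;0 0 0 8 1;0 0 0 8 1;0 0 0 8 1';python3 go.py .4298 -.2668 .0655 -101;python3 -m inch '0 0 0 8 1;0 0 0 8 1;0 0 0 8 1;0 0 0 8 1;0 0 0 0 1;0 0 0 0 1';python3 go.py .4298 -.2668 .0655 -101
```

```text
time_s: 20.65
ee_pos: [0.43, -0.2671, 0.0657]
ee_rot: [0.604, 0.368, 0.606, -0.365]
contact_force: [-0.3, -0.2, -1.0]
finger_gap: 0.0137
t 20.65 ee [ 0.43   -0.2671  0.0657] z ang -62.43213613123747 tilt [-1.      0.0017 -0.0047] turn 38.56786386876253 shift tool [ 0.0002 -0.0001 -0.0004] j7 -0.2007194732031744 F [-0.3243 -0.1929 -1.0071] gap 0.013735843836752117
time_s: 21.4
ee_pos: [0.4301, -0.2674, 0.0657]
ee_rot: [0.475, 0.524, 0.477, -0.522]
contact_force: [-0.8, 1.0, 1.1]
finger_gap: 0.0134
t 21.4 ee [ 0.4301 -0.2674  0.0657] z ang -95.4198790585617 tilt [-1.     -0.0009 -0.0038] turn 5.580120941438295 shift tool [ 0.0002 -0.0004 -0.0006] j7 -0.6700226861308515 F [-0.7519  0.9938  1.1009] gap 0.013449408420936164
```

```bash
python3 -m inch '0 0 0 5.6 1;0 0 0 0 1;0 0 0 0 1';python3 go.py .4298 -.2668 .0655 -101;python3 -c "
from h import *
print(bot.get_state()['ft_torque'])"
```

```text
time_s: 21.78
ee_pos: [0.4301, -0.2675, 0.0657]
ee_rot: [0.45, 0.546, 0.452, -0.544]
contact_force: [-0.5, 0.2, 1.3]
finger_gap: 0.0137
t 21.775 ee [ 0.4301 -0.2675  0.0657] z ang -100.76865099515199 tilt [-1.     -0.001  -0.0038] turn 0.23134900484801335 shift tool [ 0.0002 -0.0004 -0.0007] j7 -0.7446332692280002 F [-0.5468  0.2464  1.2637] gap 0.013719047821851564
[-0.00879801  0.14776614  0.05270789]
```

Now release and retreat. First open in place, then lift and move away, then look. The boat is clear of the jaws, because they open along y here.

```bash
python3 -m inch '0 0 0 0 0.5;0 0 0 0 -0.2;0 0 0 0 -1;0 0 0 0 -1;-0.02 0 0 0 -1;-0.035 0 0 0 -1;-0.04 0 0 0 -1;-0.04 0 0 0 -1;-0.02 0 0 0 -1;0 0 0 0 -1';python3 go.py .43 -.2668 .2 -101
python3 - <<'E'
from h import *
p=read_camera("wrist");save(p,"w6")
s=read_camera("scene")
cv2.imwrite("pics/f.png",np.hstack([cv2.resize(x["img"],(400,300)) for x in(p,s)])[:,:,::-1])
cv2.imwrite("pics/w6.png",p["img"][:,:,::-1])
print([(n,c,np.round(d["point"],3),round(d["confidence"],2)) for n in("boat","bowl","tumbler","brush","two_dots") for c,q in(("w",p),("s",s)) for d in finder.tip_of(q,n)[:1]])
E
```

```text
time_s: 23.02
ee_pos: [0.4302, -0.2702, 0.2309]
ee_rot: [0.451, 0.547, 0.45, -0.543]
contact_force: [0.1, 0.0, -0.8]
finger_gap: 0.0855
t 23.025 ee [ 0.4302 -0.2702  0.2309] z ang -100.83083642151728 tilt [-1.      0.0037 -0.0039] turn 0.16916357848272412 shift tool [ 0.031  -0.0009 -0.0031] j7 -0.9541723020131179 F [ 0.1101  0.0364 -0.8286] gap 0.0855463480033362
[('boat', 'w', array([ 0.585, -0.239,  0.052]), 0.71), ('boat', 's', array([ 0.586, -0.242,  0.053]), 0.63), ('bowl', 's', array([0.516, 0.253, 0.013]), 0.7), ('tumbler', 's', array([0.526, 0.125, 0.012]), 0.77), ('brush', 's', array([ 0.703,  0.127, -0.006]), 0.75), ('two_dots', 'w', array([ 0.47 , -0.272,  0.047]), 0.84), ('two_dots', 's', array([ 0.475, -0.279,  0.05 ]), 0.65)]
```

View pics/w6.png

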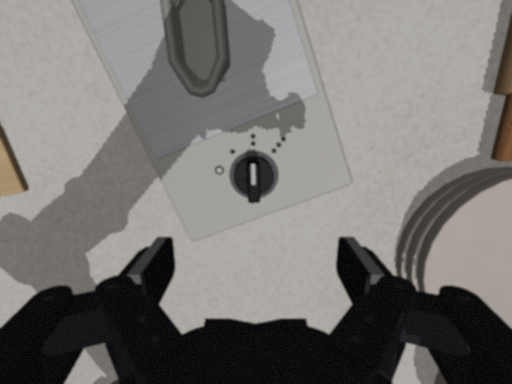

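View pics/f.png

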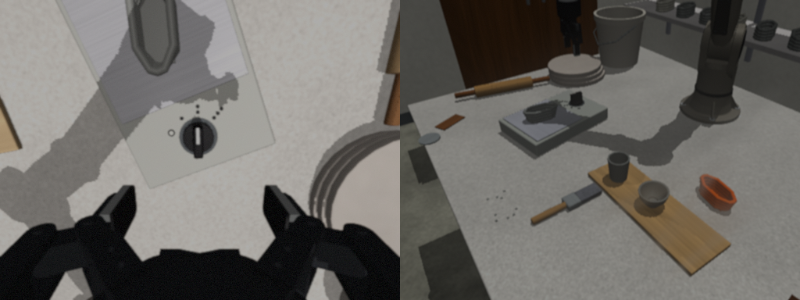

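The pointer, with its white line at (253,172), points straight at the two dots (253,138). The boat stands upright on the plate, the bowl, tumbler and brush are where they were, and the gripper is clear. Handing in.

```bash
python3 -c "
from h import *
print(bot.finish_job())"
```

```text
the job is handed in; nothing more can be done
None
```

I moved the grey boat from the board to the plate's middle, then turned the dial from off (the ring) 80° clockwise to the two-dot mark. The job was handed in at about 23.5 s of the 48 s allowed.

- **Boat:** I gripped it with 20 N across its side walls. I lowered it in steps of 2 mm or less, and the load passed to the plate with only about 0.5 N at the wrist. My last checks put it upright at about (0.585, -0.240), within about 4–5 mm of my estimates of the plate's middle (about (0.582, -0.240)). The finder's own accuracy is about 4 mm.
- **Dial:** In the last wrist picture the pointer points straight at the two dots. The finger opening on the bar was 13.6 mm against the stated 14 mm.
- **Other pieces:** The bowl, tumbler and brush read within about 6 mm of their starting positions, which is close to the finder's error. The gripper is open and clear of everything.
- **Small disagreements:**
  - The arm drifted up to 8 mm and tilted up to about 2° on some moves. I corrected the position before each grasp and placing, but could not correct the tilt.
  - The bar top measured 94 mm against the stated 91 mm.
  - The printed marks measured about 46 mm high against the 50 mm box top.

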